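# Preset and lock an overflow valve

## Task

On the slanted neck of the valve, turn the numbered adjusting nut to 5, then run the hexagon lock nut down the thread and tighten it firmly against the adjusting nut so that the setting is locked. Then put the tall round protective cap over the end of the thread, fully down on the lock nut, and let go; do not shift the tin, the hexagon coupling or the pipe end cap that stand about on the bench.

Things in the scene. Friction and masses are not known exactly. Their poses are not given: they have to be found in the camera images.
- thread_end (a point): Centre of the outer end face of the valve's fixed threaded neck: steel, 32 mm diameter, 76 mm long from collar to this end (last 6 mm tapered to 25 mm), right-hand, 10 mm lead. z runs outward along the neck, which leans 30 degrees from vertical, roughly towards the robot; x is square to the neck, pointing up and away from the robot, on the side of the index mark. Both nuts turn about z.
- neck_foot (a point): Centre of the top face of the brass index collar (65 mm diameter) at the foot of the neck, on its axis, 76 mm below thread_end; same axes. The black index mark is on the collar's x side. The brass valve sits on a 60 mm pipe clamped in a fixed stand; the pipe lies under the neck, its top 115 mm above the bench.
- scale_sleeve (a joint): Adjusting nut (first nut): rad, 0 at number 0, growing clockwise seen from the outer end of the neck; 0.5236 (30 degrees) a number, up to 4.19 (8). 5 is 2.618. Starts at 1, 2 or 3. A ball detent holds each number: 0.25 N m takes it to the next, and let go within 12 degrees it drops into the number. Moves 0.83 mm down the neck per number.
- sleeve_mid (a point): Centre of the adjusting nut, on its axis at half height: aluminium drum, 64 mm diameter, 32 mm high, ribbed on its upper half, numbers 0 to 8 printed round its lower half and read against the index mark. Turns with the drum: z outward along the neck, x towards the printed 0. At 5 its centre is 19.5 mm and its top face 35.5 mm above neck_foot.
- lock_nut (a joint): Hexagon lock nut (second nut): rad, 0 where it just touches the adjusting nut set to 5, negative up the thread, growing clockwise seen from the outer end as it runs down (1.59 mm per rad). Stiff (0.4 N m), stays where left. Past 0 the torque climbs 1.2 N m per rad more; firmly tight from 0.2 (0.64 N m). Turned far, it springs back to 0.3 to 0.4; 0.3 to 0.5 is plenty.
- nut_mid (a point): Centre of the lock nut, on its axis at half height: steel hexagon, 50 mm across flats, 58 mm across corners, 20 mm high. Turns with the nut: z outward along the neck, x square to a pair of flats (along thread_end's x at joint value 0). When touching, its centre is 45.5 mm and its top face 55.5 mm above neck_foot, and 20.5 mm of thread stands out.
- cap_mid (a point): Centre (half-way up) of the protective cap, a plain steel tube closed at the top, 50 mm outside, 40 mm inside diameter, 60 mm high, open end down, standing on the bench, 0.09 kg; z points to the closed end. Fully down on the tight lock nut its centre is 9 to 9.5 mm beyond thread_end along the neck.
- coupling: Loose plain hexagon coupling standing on end, 46 mm across flats, 50 mm high; origin at the centre of its underside. Leave alone.
- end_cap: Loose dark pipe end cap, low and domed, 72 mm in diameter, 34 mm high; origin at the centre of its underside. Leave alone.
- paste_tin: Loose tin, 72 mm in diameter, 85 mm high; origin at the centre of its underside. Leave alone.
Mind the look-alikes: they are no part of the job. Leave any blue or pink look-alike of the part that bears cap_mid alone.

How it is judged (in metres and radians):
On the way, in this order (a step that is already met when the one before it is completed fails the run):
1. the adjusting nut stands at 5 (value of joint scale_sleeve between 2.5 and 2.74 rad and value of joint lock_nut below -0.5 rad), for 0.2 s.
2. the lock nut is run down and tight against the adjusting nut, which still stands at 5 (value of joint lock_nut above 0.2 rad and value of joint scale_sleeve between 2.5 and 2.74 rad), for 0.2 s.
3. the cap is over the thread end, fully down on the lock nut (x of cap_mid in the frame of thread_end between -0.009 and 0.009 m and y of cap_mid in the frame of thread_end between -0.009 and 0.009 m and z of cap_mid in the frame of thread_end below 0.014 m and angle between the z axis of cap_mid and the z axis of thread_end, either way round below 0.25 rad), for 0.2 s.
At the end, for the whole second after the job is handed in: The adjusting nut stands at 5 (within 7 degrees), the lock nut is still tight (at least 0.12 rad past touching), and the cap sits over the thread end, fully down on the lock nut (within 4.5 mm along the neck, centred within 9 mm, in line within 14 degrees), released and at rest (all of step 3 and value of joint scale_sleeve between 2.5 and 2.74 rad and value of joint lock_nut above 0.12 rad and linear speed of cap below 0.02 m/s).
It fails at once if the hexagon coupling is shifted by more than 30 mm or tipped over (distance of coupling from where it was at the start of the episode above 0.03 m or angle between coupling's own z axis and vertical above 0.5 rad).
It fails at once if the pipe end cap is shifted by more than 30 mm or tipped over (distance of end_cap from where it was at the start of the episode above 0.03 m or angle between end_cap's own z axis and vertical above 0.5 rad).
It fails at once if the tin is shifted by more than 30 mm or tipped over (distance of paste_tin from where it was at the start of the episode above 0.03 m or angle between paste_tin's own z axis and vertical above 0.5 rad).
It also fails if it takes over 67 s, if anything falls off the work surface, if the arm or the gripper's body presses on something with over 40 N, if the wrist force passes 120 N, or if a joint passes its speed limit or range.

## Robot

A 7-joint arm with a two-finger parallel gripper is mounted at the origin on the work surface. World frame = base frame: x ahead of the robot, y to its left, z up, the work surface at z = 0. Lengths are in m, angles in degrees, forces in N, time in s.
With the tool pointing down it reaches from about 0.35 to 0.775 m from the base axis. Payload 3.1 kg.
Tool frame: the origin (TCP) lies on the centre line of the jaws, within the pads' length; the fingertips stand 17 mm ahead of it and the grasp point (between the pads) lies 2 mm behind it (robot.tip_reach is the distance from the TCP to the fingertips, in m); z points along the fingers, y is the direction in which the jaws open and shut (so a half turn about z gives the same grasp; the last joint's range is limited). The gripper opens to 85 mm and grips with 20 to 120 N. Pads are 22 mm wide; open, the fingers measure 114 mm over their backs; the gripper's body (76 mm by 85 mm) begins 54 mm behind the grasp point. The pads swing forward as they close: fully open they stand 13 mm farther back than shut.
Start: joints at [-72.29, 17.813, 0.802, 86.603, -0.252, 75.585, -1.558], TCP at [0.189, 0.517, 0.248] pointing down, gripper open.
Joint ranges: [-154.91, 154.91], [-16.99, 109.72], [-72.82, 74.43], [7.12, 147.25], [-82.49, 262.49], [11.32, 116.49], [-174.64, 174.64]. Speed limits (degrees/s): [159.86, 159.86, 180, 180, 180, 180, 180].

## Interface

Orientations are given as [roll, pitch, yaw] about the fixed x, y, z axes, in that order (R = Rz(yaw) Ry(pitch) Rx(roll)).
In Python, from station import robot, fingers, vision, workorder, recognise gives the robot as it stands. Calls block until the motion is done:
- robot.move_to(position, orientation): joint-space move of the TCP to a pose.
- robot.line_to(position, orientation=None, velocity=0.15, f_stop=None): straight line of the TCP; orientation=None keeps the orientation; velocity is the mean speed in m/s. With f_stop (N) it stops when the force on the tool has changed by that much, and returns True; else False.
- robot.move_j(angles): joint-space move.
- fingers.gripper_to(opening, force=None): opening from 0.0 (shut) to 1.0 (fully open); force is the grip in N (None keeps the last); returns when the fingers have stopped.
- robot.pause(seconds).
- robot.inverse_kinematics(position, orientation): joint angles nearest the present ones, or None.
- vision.grab_frame(name): name is "side" or "top"; returns the picture (400x640x3 uint8, red, green, blue); there is no depth.
- vision.calibration(name): a dict with "mtx" (3x3 intrinsics, pixels), "extrinsics" (4x4, takes a point from world to camera coordinates). Camera axes: x right, y up, looking along -z (the intrinsics and any distortion apply to the point x, -y, -z); pixel columns grow to the right and rows downward; lengths in m; the calibration is good to about 2 mm. A picture is of the moment at which its call begins. calibration takes no time and is no camera call.
A pose or a line that the arm cannot do raises robot.PlanningError and nothing moves.
- workorder.close_job(): hands the job in, once; it reports no verdict.
Trained networks look in the newest picture that a camera, given by its name, has taken for a name from the list of things; names that differ only in an ending like _2 or _b are one class to them, and where a whole thing is asked for, a point or a joint stands for the part that bears it (a point fixed in the world has none). Each returns a list of dicts, best first, with "p" (0 to 1); they miss things now and then, are a little off and sometimes report something else, mostly with a low value. They report only what shows in the picture. A call takes as long as a camera call. They do not tell look-alikes from the thing itself.
- recognise(label, camera): "rect" ([centre column, centre row, width, height] in pixels, round what is visible of it).
Readings, each from a call of its own:
- robot.current_time_s(): time.
- robot.current_joint_positions(): joint angles.
- robot.current_dq(): joint speeds.
- robot.current_joint_torque(): joint torques, N m.
- robot.current_tool_pos(): TCP position.
- robot.current_eef_rot(): TCP orientation.
- robot.current_contact_force(): force on the tool from outside, world axes, zero at the start.
- robot.current_torque(): the same for the moment, N m.
- robot.current_finger_gap(): opening from 0.0 (shut) to 1.0 (fully open).
Only numpy, scipy, OpenCV 4.12 (cv2) and the standard library are available. Lean on these libraries where they do the work, as an engineer would, in place of code of your own. Each camera call takes 0.05 s, during which the arm holds its last target.

## Working session

There is one attempt and no reset: what is moved stays moved. The work goes in short steps, each a Python script; the robot and the scene stay as the last script left them, time stands still between calls to the robot, and variables do not carry over. Pictures are saved under pics/ and viewed, and the job is handed in when it is done.

```bash
ls; mkdir -p pics; python3 - <<'E'
from station import robot, fingers, vision, workorder, recognise
import cv2
print(robot.current_time_s())
for n in ("side","top"):
    f=vision.grab_frame(n); cv2.imwrite(f"pics/{n}0.png",f[:,:,::-1])
    c=vision.calibration(n); print(n,c)
    for l in ("scale_sleeve","lock_nut","cap_mid","coupling","end_cap","paste_tin"):
        print(l,[( [round(x) for x in d["rect"]],round(d["p"],2)) for d in recognise(l,n)])
print(robot.current_time_s())
E
```

```text
pics
0.0
side {'mtx': array([[420.06877524,   0.        , 317.82786828],
       [  0.        , 420.06877524, 201.45412691],
       [  0.        ,   0.        ,   1.        ]]), 'extrinsics': array([[ 0.99825686, -0.05688217, -0.01573704, -0.55519765],
       [ 0.04546516,  0.57114564,  0.81958867, -0.1136203 ],
       [-0.03763184, -0.8188755 ,  0.57273621, -1.24678661],
       [ 0.        ,  0.        ,  0.        ,  1.        ]])}
scale_sleeve [([341, 178, 26, 21], 0.57)]
lock_nut [([334, 170, 22, 22], 0.76), ([342, 178, 26, 27], 0.66)]
cap_mid [([351, 324, 23, 34], 0.81), ([402, 352, 24, 38], 0.69), ([343, 293, 24, 25], 0.61), ([387, 304, 18, 31], 0.56)]
coupling [([274, 302, 17, 32], 0.69)]
end_cap [([296, 184, 24, 21], 0.59)]
paste_tin [([344, 162, 17, 18], 0.59), ([344, 182, 44, 47], 0.56)]
top {'mtx': array([[457.76228822,   0.        , 324.80055867],
       [  0.        , 457.76228822, 196.74496852],
       [  0.        ,   0.        ,   1.        ]]), 'extrinsics': array([[ 0.02674034, -0.99954939, -0.01363722, -0.06810719],
       [ 0.98413921,  0.0239299 ,  0.17577652, -0.58821838],
       [-0.17537097, -0.01812125,  0.98433564, -1.37298031],
       [ 0.        ,  0.        ,  0.        ,  1.        ]])}
scale_sleeve [([308, 174, 23, 19], 0.69)]
lock_nut [([308, 180, 23, 17], 0.75)]
cap_mid [([411, 167, 19, 21], 0.76), ([454, 165, 21, 20], 0.71), ([398, 198, 20, 22], 0.69), ([427, 194, 18, 16], 0.56), ([401, 250, 15, 15], 0.16)]
coupling [([401, 250, 16, 19], 0.71)]
end_cap [([228, 228, 26, 24], 0.8)]
paste_tin [([220, 175, 24, 24], 0.76)]
0.7
```

View pics/side0.png

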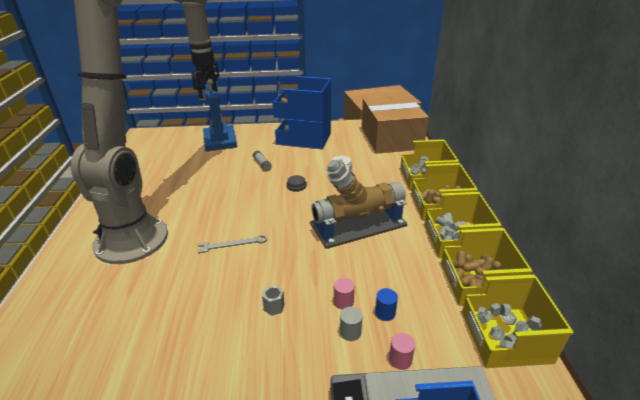

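View pics/top0.png

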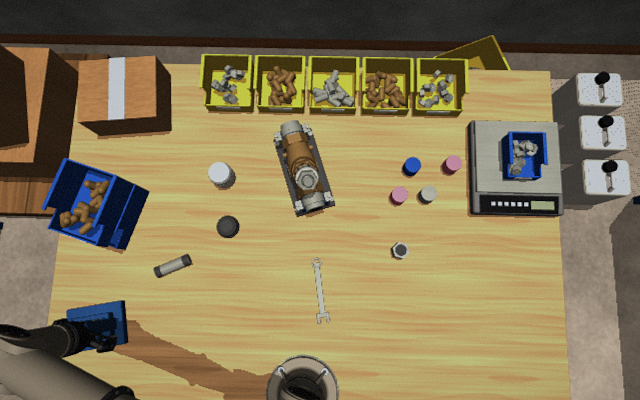

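```bash
python3 - <<'E'
import cv2,numpy as np
s=cv2.imread('pics/side0.png');t=cv2.imread('pics/top0.png')
a=cv2.resize(s[120:230,270:380],(600,600),interpolation=cv2.INTER_CUBIC)
cv2.imwrite('pics/side0a.png',a)
a=cv2.resize(s[270:390,250:450],(800,480),interpolation=cv2.INTER_CUBIC)
cv2.imwrite('pics/side0b.png',a)
a=cv2.resize(t[140:215,270:370],(800,600),interpolation=cv2.INTER_CUBIC)
cv2.imwrite('pics/top0a.png',a)
a=cv2.resize(t[140:270,370:490],(554,600),interpolation=cv2.INTER_CUBIC)
cv2.imwrite('pics/top0b.png',a)
E
```

```text
(no output)
```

View pics/side0a.png

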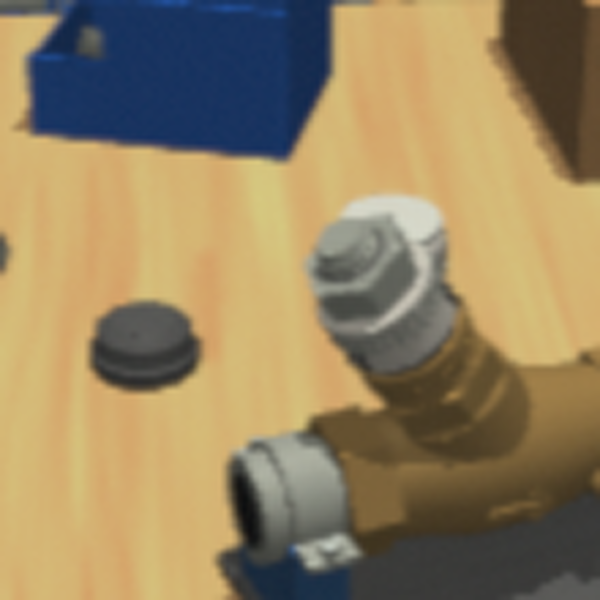

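View pics/side0b.png

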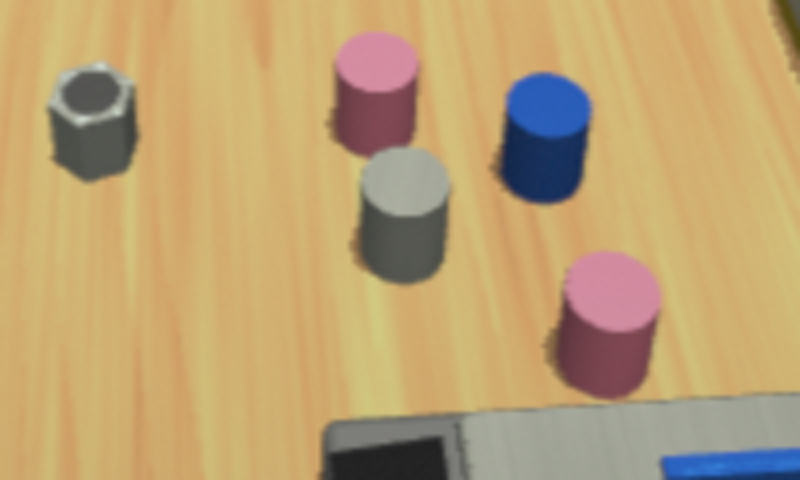

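View pics/top0a.png

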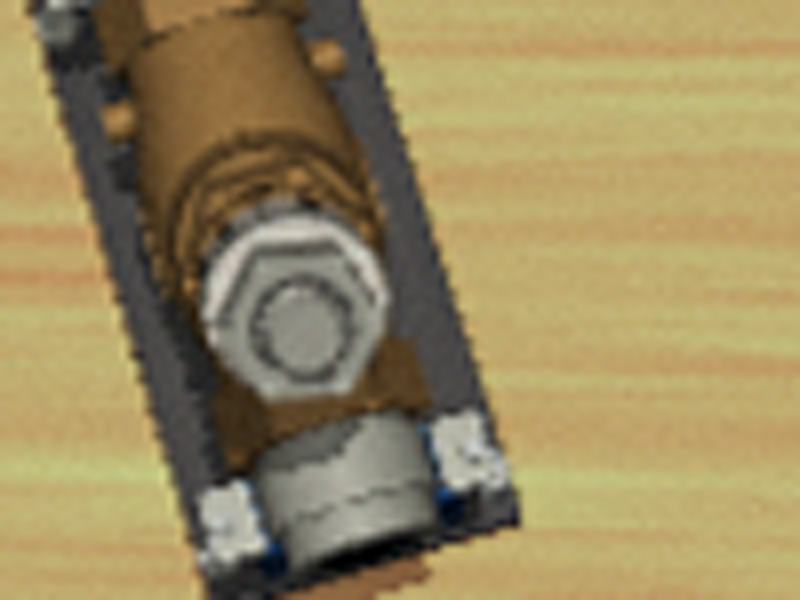

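View pics/top0b.png

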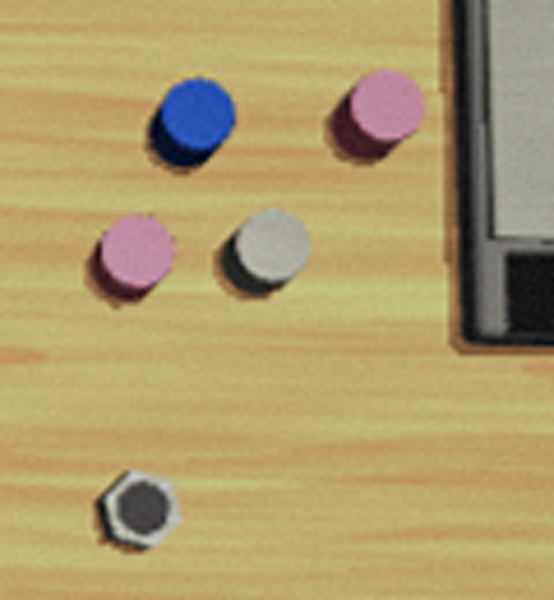

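The cap candidates (side image) are grey (351,324), pink (343,293), pink (402,352) and blue (387,304). Only the grey one, at top (428,195), is steel; the crop confirms a plain round grey tube, not the hexagon coupling at (274,302). The valve neck's thread end is at about top (308,181) and side (333,165). Next I'll triangulate and check an overlay.

```bash
cat > geo.py <<'E'
import numpy as np, cv2
CAL={'side':dict(mtx=np.array([[420.06877524,0,317.82786828],[0,420.06877524,201.45412691],[0,0,1]]),
 E=np.array([[0.99825686,-0.05688217,-0.01573704,-0.55519765],[0.04546516,0.57114564,0.81958867,-0.1136203],[-0.03763184,-0.8188755,0.57273621,-1.24678661],[0,0,0,1]])),
'top':dict(mtx=np.array([[457.76228822,0,324.80055867],[0,457.76228822,196.74496852],[0,0,1]]),
 E=np.array([[0.02674034,-0.99954939,-0.01363722,-0.06810719],[0.98413921,0.0239299,0.17577652,-0.58821838],[-0.17537097,-0.01812125,0.98433564,-1.37298031],[0,0,0,1]]))}
F=np.diag([1,-1,-1.])
def proj(n,P):
    P=np.atleast_2d(P);c=CAL[n];q=(P@c['E'][:3,:3].T+c['E'][:3,3])@F
    u=q@c['mtx'].T; return u[:,:2]/u[:,2:]
def ray(n,uv):
    c=CAL[n];R=c['E'][:3,:3];d=R.T@(F@(np.linalg.inv(c['mtx'])@[uv[0],uv[1],1]));o=-R.T@c['E'][:3,3]
    return o,d/np.linalg.norm(d)
def tri(us,ut):
    o1,d1=ray('side',us);o2,d2=ray('top',ut)
    A=np.stack([d1,-d2],1);t=np.linalg.lstsq(A,o2-o1,rcond=None)[0]
    a=o1+t[0]*d1;b=o2+t[1]*d2;return (a+b)/2,np.linalg.norm(a-b)
def onplane(n,uv,z):
    o,d=ray(n,uv);return o+d*(z-o[2])/d[2]
def frame(psi):
    # horizontal lean direction angle psi (world), 30 deg from vertical
    h=np.array([np.cos(psi),np.sin(psi),0]);up=np.array([0,0,1.])
    z=h*np.sin(np.pi/6)+up*np.cos(np.pi/6); x=-h*np.cos(np.pi/6)+up*np.sin(np.pi/6)
    return np.stack([x,np.cross(z,x),z],1)
def circ(T,R,z,r,n=60):
    a=np.linspace(0,2*np.pi,n+1);return T+np.stack([r*np.cos(a),r*np.sin(a),z+0*a],1)@R.T
E
python3 - <<'E'
from geo import *
T,e=tri((333,165),(307.75,181));print('thread',T,e)
for us,ut in (((351,324),(428,195)),):
    print('cap',tri(us,ut))
# pipe direction: base plate edges in top view
for p in [(290,130),(312,205)]: print(onplane('top',p,0.085))
for n,p in (('tin',(220,175)),('endcap',(228,226)),('coup',(401,251)),('pink1',(399,197)),('blue',(411,167)),('pink2',(454,165)),('cap',(428,195))): print(n,onplane('top',p,0.05))
E
```

```text
thread [ 0.60027878 -0.00862517  0.23101443] 0.0001568062068596569
cap (array([ 0.60825546, -0.37732593,  0.03201519]), np.float64(0.002989238276323092))
[0.79282502 0.06063268 0.085     ]
[ 0.55748379 -0.01558664  0.085     ]
tin [0.65163631 0.2791465  0.05      ]
endcap [0.49100464 0.24352152 0.05      ]
coup [ 0.42797468 -0.2894504   0.05      ]
pink1 [ 0.59485964 -0.28365752  0.05      ]
blue [ 0.69161107 -0.32145522  0.05      ]
pink2 [ 0.70122456 -0.45623945  0.05      ]
cap [ 0.6033629  -0.37358535  0.05      ]
```

```bash
cat > ov.py <<'E'
from geo import *
import sys
def overlay(img,n,T,psi,x0,y0,w,h,s,nut=None,drumtop=0.0385,out=None):
    R=frame(psi);a=cv2.resize(img[y0:y0+h,x0:x0+w],(w*s,h*s),interpolation=cv2.INTER_CUBIC)
    def pl(P,col):
        p=((proj(n,P)-[x0,y0]+0.5)*s-0.5);cv2.polylines(a,[np.round(p*8).astype(int).reshape(-1,1,2)],False,col,1,cv2.LINE_AA,3)
    pl(circ(T,R,0,.0125),(0,0,255)); pl(circ(T,R,-.006,.016),(0,0,255))
    pl(circ(T,R,-.076,.0325),(255,0,255))
    pl(circ(T,R,-.076+drumtop,.032),(0,255,0));pl(circ(T,R,-.076+drumtop-.032,.032),(0,255,0))
    if nut is not None:
        zt=-.0205-nut*1.59e-3
        # nut angle cw-from-outside growing => rotation about +z is -nut
        ang=np.deg2rad(30+60*np.arange(7))-nut
        for z in (zt,zt-.020): pl(T+np.stack([.02887*np.cos(ang),.02887*np.sin(ang),z+0*ang],1)@R.T,(255,255,0))
    # pipe
    d=np.array([np.cos(psi),np.sin(psi),0]);c=np.array([T[0],T[1],.085]);q=np.cross(d,[0,0,1])
    for sg in (-1,1): pl(np.stack([c+d*.12+q*sg*.03,c-d*.18+q*sg*.03]),(255,0,0))
    if out: cv2.imwrite(out,a)
    return a
E
python3 - <<'E'
from ov import *
t=cv2.imread('pics/top0.png');s=cv2.imread('pics/side0.png')
T=np.array([.6003,-.0086,.231]);psi=np.deg2rad(197.5)
a=overlay(t,'top',T,psi,275,115,66,98,6,nut=-4.0);b=overlay(s,'side',T,psi,310,145,66,98,6,nut=-4.0)
cv2.imwrite('pics/ov1.png',np.hstack([a,b]))
E
```

```text
(no output)
```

View pics/ov1.png

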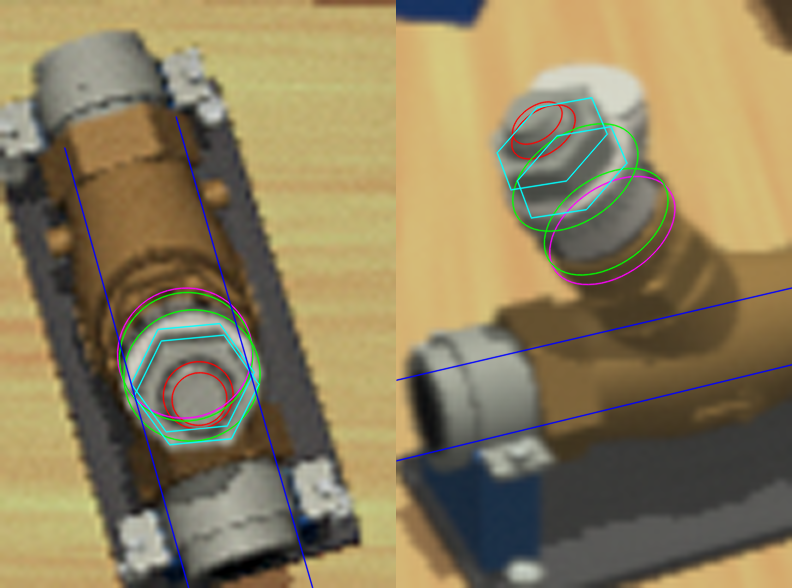

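```bash
python3 - <<'E'
import cv2,numpy as np
s=cv2.imread('pics/side0.png');t=cv2.imread('pics/top0.png')
def crop(i,x0,y0,w,h,k,o):
    a=cv2.resize(i[y0:y0+h,x0:x0+w],(w*k,h*k),interpolation=cv2.INTER_CUBIC)
    for x in range(0,w,5): cv2.line(a,(x*k,0),(x*k,6 if x%10 else 12),(0,0,255),1); 
    for x in range(0,w,10): cv2.putText(a,str(x0+x),(x*k,24),0,.4,(0,0,255),1)
    for y in range(0,h,10): cv2.line(a,(0,y*k),(12,y*k),(0,0,255),1);cv2.putText(a,str(y0+y),(14,y*k+5),0,.4,(0,0,255),1)
    cv2.imwrite(o,a)
crop(s,322,152,40,42,14,'pics/s1.png');crop(t,288,155,40,42,14,'pics/t1.png')
E
```

```text
(no output)
```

View pics/s1.png

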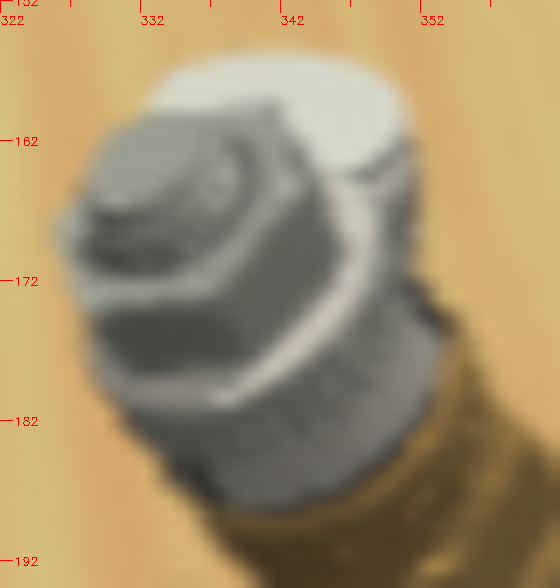

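View pics/t1.png

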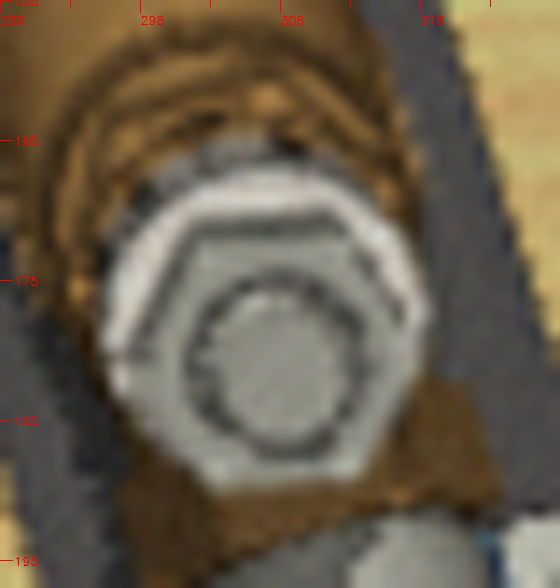

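```bash
cat > fit.py <<'E'
from geo import *
from scipy.optimize import least_squares
# nut-top corner order k: angle 30+60k-phi ; find assoc by nearest
obs=[('top',[(302,171.3),(312,170.3),(317.6,177.8),(313.3,188.7),(303.6,189.6),(297.3,180.5)],'nt'),
('side',[(325.9,168.7),(328.3,174),(337.6,172.5),(343,165),(341.7,159.3)],'nt'),
('side',[(329,178.7),(339,178.5),(346.5,171)],'nb'),
('top',[(307.9,181.3)],'te'),('side',[(331.5,163.2)],'te')]
def pred(p):
    T=p[:3];R=frame(p[3]);zt=p[4];ang=np.deg2rad(30+60*np.arange(6))-p[5]
    hx=lambda z:T+np.stack([.02887*np.cos(ang),.02887*np.sin(ang),z+0*ang],1)@R.T
    return {'nt':hx(zt),'nb':hx(zt-.02),'te':T[None]}
def res(p):
    q=pred(p);r=[]
    for n,pts,k in obs:
        uv=proj(n,q[k])+(p[6:8] if n=='top' else p[8:10])
        for o in pts:
            d=uv-o;r.append(d[np.argmin((d**2).sum(1))])
    return np.r_[np.concatenate(r)/0.5,p[6:]/0.4]
best=None
for phi in np.deg2rad([-25,-15,-5,5,15,25]):
  for psi in np.deg2rad([185,197,205]):
    s=least_squares(res,[.6,-.0086,.231,psi,-.012,phi,0,0,0,0],loss='soft_l1',x_scale=[.01,.01,.01,.1,.01,.2,.5,.5,.5,.5])
    if best is None or s.cost<best.cost:best=s
p=best.x
cov=np.linalg.inv(best.jac.T@best.jac)
print('cost',best.cost,'T',p[:3].round(4),'psi',np.rad2deg(p[3]).round(2),'nuttop z',p[4].round(4),'phi',np.rad2deg(p[5]).round(1),'shifts',p[6:].round(2))
print('sd',np.sqrt(np.diag(cov))[:6].round(4))
nz=(-.0205-p[4])/1.59e-3;print('nut by height',nz,'candidates',[round(p[5]+k*np.pi/3,2) for k in range(-10,1)])
E
python3 fit.py
```

```text
cost 16.403369830382832 T [ 0.5973 -0.0093  0.2375] psi 192.23 nuttop z -0.0148 phi 6.9 shifts [ 0.02 -0.19 -0.19  0.03]
sd [0.0013 0.0014 0.0021 0.0902 0.0019 0.08  ]
nut by height -3.595239403534596 candidates [np.float64(-10.35), np.float64(-9.3), np.float64(-8.26), np.float64(-7.21), np.float64(-6.16), np.float64(-5.11), np.float64(-4.07), np.float64(-3.02), np.float64(-1.97), np.float64(-0.93), np.float64(0.12)]
```

```bash
python3 - <<'E'
from ov import *
t=cv2.imread('pics/top0.png');s=cv2.imread('pics/side0.png')
T=np.array([.5973,-.0093,.2375]);psi=np.deg2rad(197)
def go(T,psi,nut,dt,o):
    a=overlay(t,'top',T,psi,280,150,46,58,8,nut=nut,drumtop=dt);b=overlay(s,'side',T,psi,318,148,46,58,8,nut=nut,drumtop=dt)
    cv2.imwrite(o,np.hstack([a,b]))
go(T,np.deg2rad(196),-4.07,.0377,'pics/ov2.png')
E
```

```text
(no output)
```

View pics/ov2.png

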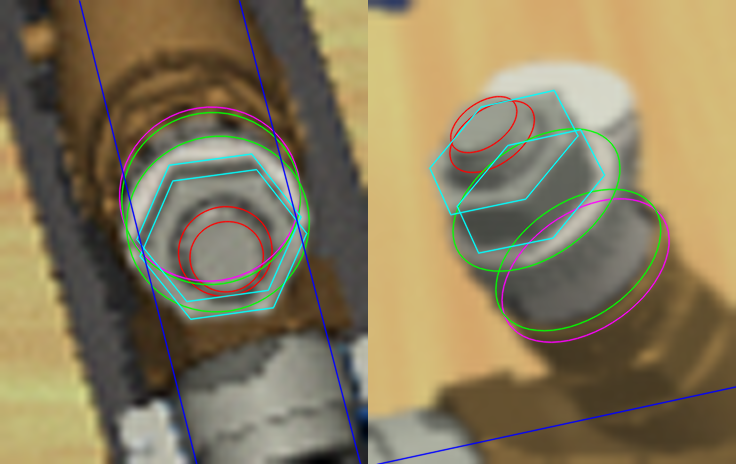

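```bash
python3 - <<'E'
from geo import *
t=cv2.imread('pics/top0.png');g=cv2.cvtColor(t,cv2.COLOR_BGR2GRAY).astype(float)
# plate: dark grey; fit right edge where wood->dark, rows 140..200
for side,rng in (('R',lambda r:(312+(r-130)*.29)),('L',lambda r:(276+(r-147)*.29))):
    pts=[]
    for r in range(150,200):
        c=rng(r);xs=np.arange(int(c)-8,int(c)+9);row=cv2.GaussianBlur(t[r:r+1].astype(float),(3,1),0)[0,:,2]
        d=np.abs(np.gradient(row))[xs];pts.append((xs[np.argmax(d)],r))
    pts=np.array(pts,float);vx,vy,x0,y0=cv2.fitLine(pts.astype(np.float32),cv2.DIST_HUBER,0,.01,.01).ravel()
    a=onplane('top',(x0-40*vx,y0-40*vy),0.01);b=onplane('top',(x0+40*vx,y0+40*vy),0.01)
    d=(b-a)*np.sign(vy);print(side,(vx,vy),np.rad2deg(np.arctan2(d[1],d[0]))%360, onplane('top',(x0,y0),0.01))
E
```

```text
R (np.float32(0.282848), np.float32(0.95916474)) 197.56441405378732 [ 0.67955376 -0.04902479  0.01      ]
L (np.float32(0.29067168), np.float32(0.9568229)) 198.88377619915389 [0.66704515 0.08337224 0.01      ]
```

```bash
sed -i 's/return np.r_\[np.concatenate(r)\/0.5,p\[6:\]\/0.4\]/return np.r_[np.concatenate(r)\/0.5,p[6:]\/0.4,(p[3]-np.deg2rad(198))\/.02]/' fit.py; python3 fit.py; python3 - <<'E'
from station import robot
import numpy as np
from geo import *
print(robot.tip_reach)
T=np.array([.5973,-.0093,.2375]);R=frame(np.deg2rad(198))
from scipy.spatial.transform import Rotation as Ro
for a in range(0,360,30):
    zt=-R[:,2];y=R@[np.cos(np.deg2rad(a)),np.sin(np.deg2rad(a)),0];M=np.stack([np.cross(y,zt),y,zt],1)
    e=Ro.from_matrix(M).as_euler('xyz',degrees=True)
    for h in (.026,.17):
        q=robot.inverse_kinematics(list(T-R[:,2]*(.076-h)),list(e));print(a,h,None if q is None else np.round(q,1))
E
```

```text
cost 16.753673723392932 T [ 0.5973 -0.0099  0.2379] psi 197.85 nuttop z -0.0151 phi 11.8 shifts [ 0.03 -0.2  -0.2   0.04]
sd [0.0013 0.0013 0.0021 0.0199 0.002  0.0291]
nut by height -3.3694579722002325 candidates [np.float64(-10.27), np.float64(-9.22), np.float64(-8.17), np.float64(-7.12), np.float64(-6.08), np.float64(-5.03), np.float64(-3.98), np.float64(-2.94), np.float64(-1.89), np.float64(-0.84), np.float64(0.21)]
0.017
0 0.026 [-41.9  18.2  57.3 110.3 -47.3  41.1  60. ]
0 0.17 [-10.6  -2.   19.  106.1 -16.2  49.7  34.2]
30 0.026 [-40.8  17.7  55.7 110.3 -46.3  40.6  89.3]
30 0.17 [-13.7  -2.1  22.  106.2 -15.9  49.6  64. ]
60 0.026 [-36.5  16.1  49.8 110.2 -43.   39.  116.6]
60 0.17 [-17.   -2.3  25.2 106.3 -15.6  49.6  93.8]
90 0.026 [-31.6  14.9  43.4 110.1 -39.7  37.6 143.9]
90 0.17 [-15.4  -2.2  23.6 106.2 -15.8  49.6 123.9]
120 0.026 [-27.4  14.1  38.1 109.9 -37.2  36.6 171.8]
120 0.17 [-67.8 -10.9  68.7 107.2  -0.3  48.5 141.3]
150 0.026 [ -46.9   21.1   65.   110.4  -52.3   44.1 -146. ]
150 0.17 [-66.2 -10.   67.8 107.2  -1.8  48.5 172.5]
180 0.026 [ -46.9   21.1   65.   110.4  -52.3   44.1 -116. ]
180 0.17 [ 5.130e+01 -1.000e-01 -4.180e+01  1.043e+02 -1.760e+01  5.000e+01
 -1.443e+02]
210 0.026 [-46.9  21.1  65.  110.4 -52.3  44.1 -86. ]
210 0.17 [  40.4   -0.4  -31.   104.5  -17.7   50.  -114.4]
240 0.026 [-28.2  14.2  39.  110.  -37.7  36.8 -67.9]
240 0.17 [  4.4  -1.4   4.4 105.6 -17.   49.8 -85.2]
270 0.026 [-34.2  15.5  46.8 110.1 -41.4  38.3 -34.7]
270 0.17 [  0.4  -1.6   8.3 105.7 -16.8  49.8 -55.3]
300 0.026 [-38.4  16.7  52.3 110.2 -44.4  39.6  -2.3]
300 0.17 [ -3.5  -1.7  12.1 105.9 -16.6  49.7 -25.5]
330 0.026 [-40.7  17.6  55.5 110.3 -46.2  40.5  29.2]
330 0.17 [ -7.2  -1.9  15.7 106.  -16.4  49.7   4.3]
```

```bash
cat > hp.py <<'E'
from station import robot, fingers, vision, workorder, recognise
from geo import *
from scipy.spatial.transform import Rotation as Ro
import json,os
st=json.load(open('st.json')) if os.path.exists('st.json') else dict(T=[.5973,-.0099,.2379],psi=198.)
T=np.array(st['T']);R=frame(np.deg2rad(st['psi']))
def pose(a,h,dx=0,dy=0):
    a=np.deg2rad(a);zt=-R[:,2];y=R@[np.cos(a),np.sin(a),0];M=np.stack([np.cross(y,zt),y,zt],1)
    return list(T+R@[dx,dy,h-.076]),list(Ro.from_matrix(M).as_euler('xyz',degrees=True))
def ik(a,h,**k): 
    q=robot.inverse_kinematics(*pose(a,h,**k)); return None if q is None else np.array(q)
def lf(): return (R.T@np.array(robot.current_contact_force())).round(2)
def lt(): return (R.T@np.array(robot.current_torque())).round(3)
def tcp():
    p=R.T@(np.array(robot.current_tool_pos())-T);M=Ro.from_euler('xyz',robot.current_eef_rot(),degrees=True).as_matrix()
    y=R.T@M[:,1];z=R.T@M[:,2];return np.round([p[0]*1e3,p[1]*1e3,(p[2]+.076)*1e3,np.rad2deg(np.arctan2(y[1],y[0]))],2),np.rad2deg(np.arccos(-z[2])).round(2)
def stat(s=''): print(s,'t',round(robot.current_time_s(),2),'tcp',*tcp(),'F',lf(),'M',lt(),'gap',round(robot.current_finger_gap(),3),'J7',round(robot.current_joint_positions()[6],1))
def snap(o):
    for n in ('side','top'):
        cv2.imwrite(f'pics/{o}_{n}.png',vision.grab_frame(n)[:,:,::-1])
E
python3 - <<'E'
from hp import *
q=ik(75,.15);print(q)
robot.move_j(list(q));stat('pre')
print(ik(75,.028))
E
```

```text
[-22.59533696  -0.66623916  30.89938612 107.18925495 -17.10981085
  47.34709254 110.11622921]
pre t 3.04 tcp [  0.3    1.19 149.65  75.09] 0.07 F [ 0.36 -0.75 -0.5 ] M [-0.014  0.523 -0.018] gap 1.001 J7 110.1
[-21.07246704  12.95103757  30.43339802 109.70193607 -33.45642491
  35.69625045 123.62449314]
```

```bash
python3 - <<'E'
from hp import *
p,o=pose(75,.030)
print(robot.line_to(p,o,velocity=.1,f_stop=10));stat('down');snap('d1')
from ov import *
E
python3 - <<'E'
import cv2,numpy as np
s=cv2.imread('pics/d1_side.png');t=cv2.imread('pics/d1_top.png')
a=cv2.resize(t[130:210,270:340],(420,480),interpolation=cv2.INTER_CUBIC);b=cv2.resize(s[125:205,305:365],(360,480),interpolation=cv2.INTER_CUBIC)
cv2.imwrite('pics/d1.png',np.hstack([a,b]))
E
```

```text
False
down t 4.39 tcp [ 0.53 -0.39 30.59 74.99] 0.08 F [-0.02 -0.2   0.03] M [ 0.021  0.496 -0.04 ] gap 0.998 J7 122.8
```

View pics/d1.png

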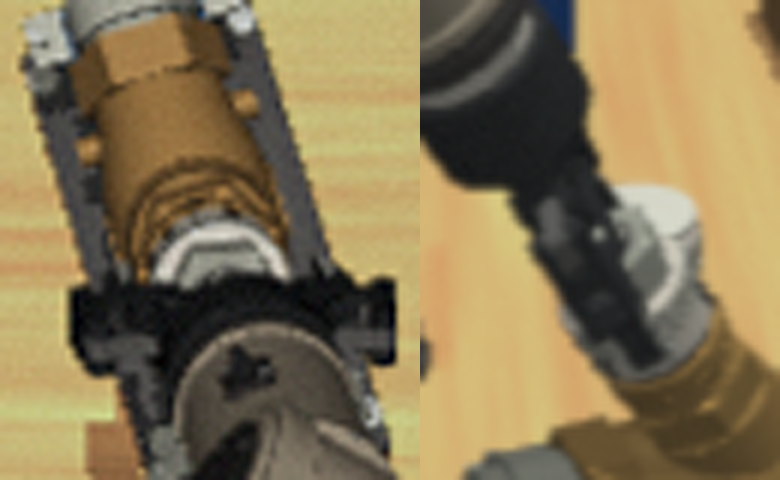

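```bash
python3 - <<'E'
from hp import *
print(fingers.gripper_to(0.5,force=25));robot.pause(.2);stat('grip');print(robot.current_time_s())
E
```

```text
False
grip t 5.02 tcp [ 0.6   0.6  30.68 75.01] 0.1 F [-0.58  1.74  6.57] M [ 0.586  0.68  -0.043] gap 0.741 J7 122.8
5.0167
```

```bash
python3 - <<'E'
from hp import *
q0=np.array(robot.current_joint_positions());qa=ik(75,.030);qb=ik(75,.025);print((qa-q0).round(2),(qb-qa).round(2))
d=(qb-qa)/5.0 # per mm
base=qa.copy(); log=[]
for k in range(1,10):
    q=base+d*(.83*k*0.5);q[6]-=15*k
    robot.move_j(list(q)); m=lt(); log.append((k*15,m[2]))
    stat(k*15)
    if abs(m[2])>0.75: break
np.save('turn.npy',np.r_[base,d])
E
```

```text
[ 0.01  0.07  0.02  0.03  0.02 -0.08  0.  ] [ 0.24  0.58 -0.27  0.   -0.68 -0.42  0.56]
15 t 5.38 tcp [ 3.63 -1.91 30.57 60.2 ] 0.46 F [ 5.75 -2.6  -0.92] M [-0.513 -0.625  0.263] gap 0.741 J7 108.1
30 t 5.73 tcp [ 2.7  -2.88 30.15 45.2 ] 0.44 F [ 5.06 -3.32 -0.9 ] M [-0.968 -0.34  -0.088] gap 0.738 J7 93.2
45 t 6.09 tcp [ 1.21 -3.41 29.69 30.39] 0.37 F [ 2.97 -5.25  2.79] M [-1.158  0.07   0.53 ] gap 0.741 J7 78.4
60 t 6.45 tcp [-0.03 -3.61 29.22 15.16] 0.29 F [ 1.64 -4.49  3.71] M [-1.2    0.651 -0.105] gap 0.739 J7 63.4
75 t 6.81 tcp [-1.26 -3.7  28.73  0.32] 0.29 F [ 0.05 -6.07  5.29] M [-1.13   0.938  0.557] gap 0.745 J7 48.5
90 t 7.17 tcp [ -2.27  -2.73  28.19 -14.85] 0.2 F [-1.38 -3.96  7.9 ] M [-0.809  1.164 -0.156] gap 0.74 J7 33.4
105 t 7.53 tcp [ -3.29  -2.54  27.77 -29.72] 0.28 F [-3.8  -4.6   9.73] M [-0.674  1.592  0.342] gap 0.743 J7 18.6
120 t 7.88 tcp [ -3.23  -0.98  27.16 -44.79] 0.26 F [-4.54 -1.19 10.67] M [-0.433  1.308  0.048] gap 0.741 J7 3.6
135 t 8.24 tcp [ -3.71  -0.36  26.71 -59.75] 0.34 F [-5.58 -0.88 12.5 ] M [-0.275  1.494  0.062] gap 0.739 J7 -11.4
```

```bash
python3 - <<'E'
from hp import *
v=np.load('turn.npy');base,d=v[:7],v[7:]
fingers.gripper_to(0.5,force=50);stat('regrip')
for k in np.arange(142.5,215,7.5):
    q=base+d*(.83*k/30);q[6]-=k
    robot.move_j(list(q)); m=lt()
    print(k,'t',round(robot.current_time_s(),2),tcp()[0],'F',lf(),'M',m,'gap',round(robot.current_finger_gap(),3))
    if abs(m[2])>0.9: break
E
```

```text
regrip t 8.46 tcp [ -3.72  -0.34  26.83 -59.75] 0.34 F [-4.65 -0.29 13.4 ] M [-0.149  1.566  0.083] gap 0.729 J7 -11.4
142.5 t 8.71 [-3.890e+00  2.000e-02  2.665e+01 -6.729e+01] F [-4.57 -0.76 15.12] M [-0.071  1.648  0.006] gap 0.731
150.0 t 8.96 [ -3.98   0.38  26.45 -74.77] F [-6.08  0.73 14.68] M [0.077 1.726 0.053] gap 0.733
157.5 t 9.21 [ -4.08   0.94  26.23 -82.45] F [-5.95  1.79 15.99] M [ 0.07   1.766 -0.631] gap 0.738
165.0 t 9.46 [ -4.14   1.02  26.04 -89.73] F [-5.45  0.73 15.95] M [0.308 1.866 0.072] gap 0.731
172.5 t 9.71 [ -4.08   1.48  25.83 -97.23] F [-5.93  2.32 16.88] M [0.417 1.845 0.005] gap 0.73
180.0 t 9.96 [  -4.      1.88   25.63 -104.76] F [-5.    2.25 17.65] M [ 0.485  1.761 -0.018] gap 0.732
187.5 t 10.21 [  -3.94    2.4    25.39 -112.38] F [-6.01  4.14 18.43] M [ 0.45   1.839 -0.585] gap 0.731
195.0 t 10.46 [  -3.75    2.52   25.21 -119.69] F [-5.26  3.16 18.68] M [0.687 1.733 0.062] gap 0.733
202.5 t 10.71 [  -3.54    2.83   25.03 -127.16] F [-6.2   4.2  17.78] M [0.743 1.694 0.176] gap 0.733
210.0 t 10.96 [  -3.25    3.15   24.8  -134.69] F [-4.65  3.67 17.24] M [0.83  1.607 0.012] gap 0.725
```

```bash
python3 - <<'E'
from hp import *
v=np.load('turn.npy');base,d=v[:7],v[7:]
for k in np.arange(215,262,5):
    q=base+d*(.83*k/30);q[6]-=k
    robot.move_j(list(q)); m=lt();j=robot.current_joint_torque()[6];robot.pause(.05);m2=lt()[2]
    print(k,'t',round(robot.current_time_s(),2),tcp()[0],'F',lf(),'Mz',m[2],m2,'j7',round(j,3),'gap',round(robot.current_finger_gap(),3))
    if abs(m2)>0.9: break
E
```

```text
215 t 11.26 [  -3.11    3.36   24.65 -139.7 ] F [-4.78  3.93 17.3 ] Mz -0.047 -0.103 j7 -0.037 gap 0.731
220 t 11.56 [  -3.      3.83   24.49 -144.87] F [-3.85  5.37 17.8 ] Mz -0.806 -0.772 j7 0.743 gap 0.728
225 t 11.86 [  -2.4     3.08   24.41 -149.64] F [-3.35  3.24 15.43] Mz 0.012 0.011 j7 -0.034 gap 0.729
230 t 12.16 [  -1.27    1.13   24.37 -154.37] F [-0.81  1.22 11.86] Mz 0.986 0.99 j7 -1.018 gap 0.73
```

```bash
python3 - <<'E'
from hp import *
v=np.load('turn.npy');base,d=v[:7],v[7:]
for k in [226,215,210,205,200,190,180,175,170,160,150,145,140,136,133]:
    q=base+d*(.83*k/30);q[6]-=k
    robot.move_j(list(q)); m=lt()
    print(k,'t',round(robot.current_time_s(),2),tcp()[0],'F',lf(),'Mz',m[2],'gap',round(robot.current_finger_gap(),3))
E
```

```text
226 t 12.41 [  -1.27    1.31   24.46 -150.77] F [-1.98  2.63 11.94] Mz -0.365 gap 0.732
215 t 12.71 [  -1.43    1.39   24.77 -139.65] F [-1.97  0.75 12.46] Mz 0.021 gap 0.73
210 t 12.96 [  -1.43    1.28   24.93 -134.64] F [-1.55  0.56 12.84] Mz 0.067 gap 0.731
205 t 13.21 [  -1.5     1.25   25.03 -129.6 ] F [-2.19  0.88 12.11] Mz 0.226 gap 0.731
200 t 13.46 [  -1.49    1.19   25.2  -124.62] F [-1.94  1.6  12.66] Mz 0.227 gap 0.735
190 t 13.75 [  -1.02    1.12   25.37 -114.74] F [-0.78 -0.09 10.37] Mz -0.074 gap 0.733
180 t 14.04 [  -1.      1.14   25.62 -104.65] F [-1.14  0.47  9.26] Mz 0.082 gap 0.732
175 t 14.29 [ -1.     1.06  25.76 -99.57] F [-1.2  -0.03 10.31] Mz 0.424 gap 0.733
170 t 14.54 [ -1.02   1.1   25.9  -94.57] F [-0.68  0.51  9.12] Mz 0.304 gap 0.73
160 t 14.83 [ -1.02   1.27  26.18 -84.74] F [-1.36  1.1   8.95] Mz -0.11 gap 0.733
150 t 15.12 [ -1.03   1.23  26.44 -74.67] F [-1.17 -0.16  9.51] Mz 0.076 gap 0.732
145 t 15.38 [ -1.04   1.12  26.61 -69.56] F [-0.34  0.91  9.64] Mz 0.48 gap 0.732
140 t 15.62 [ -1.09   1.21  26.74 -64.57] F [-0.93 -0.75 10.2 ] Mz 0.271 gap 0.729
136 t 15.88 [ -1.05   1.38  26.82 -60.74] F [-0.94  1.91 10.52] Mz -0.207 gap 0.732
133 t 16.12 [ -1.07   1.52  26.88 -57.86] F [-0.96  1.56 11.19] Mz -0.588 gap 0.727
```

```bash
python3 - <<'E'
from hp import *
v=np.load('turn.npy');base,d=v[:7],v[7:]
for k in [137,138.5]:
    q=base+d*(.83*k/30);q[6]-=k
    robot.move_j(list(q)); stat(k)
fingers.gripper_to(1.0);robot.pause(.2);stat('open');snap('e1')
E
```

```text
137 t 16.38 tcp [ -1.09   1.28  26.82 -61.74] 0.23 F [-0.79  0.89 10.04] M [ 0.322  0.723 -0.113] gap 0.733 J7 -13.4
138.5 t 16.62 tcp [ -1.08   1.22  26.77 -63.18] 0.22 F [-0.71  1.03  9.85] M [0.311 0.727 0.105] gap 0.727 J7 -14.9
open t 17.18 tcp [ -0.18   0.15  26.   -63.47] 0.03 F [ 0.39 -0.68  0.58] M [-0.032  0.469  0.029] gap 0.997 J7 -15.2
```

```bash
python3 - <<'E'
import json
from hp import *
T2=T+R@np.array([-.0013,.0011,0]);json.dump(dict(T=list(T2),psi=198.),open('st.json','w'))
E
python3 - <<'E'
from hp import *
p,o=pose(-63.5,.085);robot.line_to(p,o,velocity=.15)
q=np.array(robot.current_joint_positions());q[6]+=108.2+63.5;robot.move_j(list(q));stat('rot')
snap('f0')
p,o=pose(108.2,.062);print(robot.line_to(p,o,velocity=.08,f_stop=8));stat('down')
E
python3 - <<'E'
import cv2,numpy as np
for k in ('f0',):
    s=cv2.imread(f'pics/{k}_side.png');t=cv2.imread(f'pics/{k}_top.png')
    a=cv2.resize(t[130:210,270:340],(420,480),interpolation=cv2.INTER_CUBIC);b=cv2.resize(s[125:205,305:365],(360,480),interpolation=cv2.INTER_CUBIC)
    cv2.imwrite(f'pics/{k}.png',np.hstack([a,b]))
E
```

```text
rot t 20.36 tcp [ -0.17   0.39  84.75 108.2 ] 0.04 F [-0.04  0.22 -0.35] M [0.029 0.553 0.043] gap 1.003 J7 149.8
False
down t 20.89 tcp [ -0.43   0.12  61.57 108.2 ] 0.07 F [ 1.03 -0.09  0.96] M [0.006 0.577 0.049] gap 0.998 J7 152.4
```

View pics/f0.png

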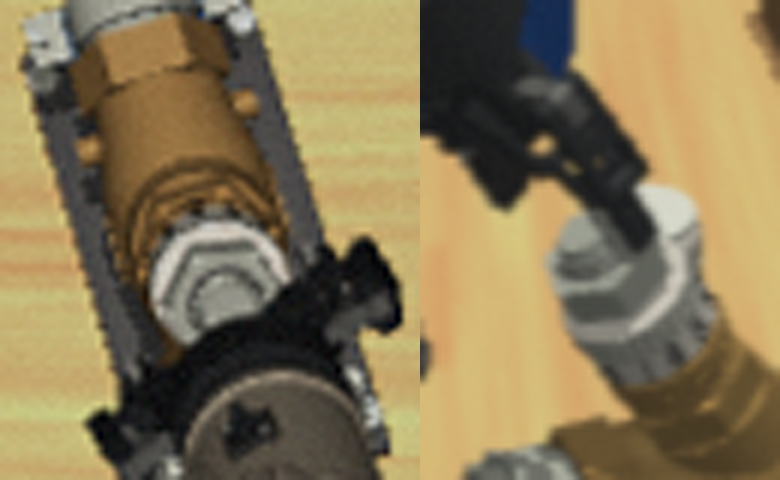

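```bash
python3 - <<'E'
from hp import *
fingers.gripper_to(0.3,force=30);robot.pause(.1);stat('grip30')
fingers.gripper_to(0.3,force=80);robot.pause(.1);stat('grip80')
print(ik(108.2,.062)-np.array(robot.current_joint_positions()))
E
```

```text
grip30 t 21.41 tcp [ 3.2000e-01 -2.0000e-02  6.2630e+01  1.0819e+02] 0.05 F [-1.12  0.56  6.33] M [0.319 0.814 0.008] gap 0.575 J7 152.4
grip80 t 21.73 tcp [ 3.7000e-01 -2.0000e-02  6.2930e+01  1.0819e+02] 0.06 F [-1.55  1.49 10.36] M [0.406 0.919 0.001] gap 0.562 J7 152.4
[-0.00643155  0.08933743 -0.02408981  0.0344899  -0.00351706 -0.09392403
  0.00044562]
```

```bash
cat > nut.py <<'E'
from hp import *
import sys
def run(ks):
    v=np.load('nut.npy');base,d=v[:7],v[7:]
    for k in ks:
        q=base+d*(1.59*np.deg2rad(k));q[6]-=k
        robot.move_j(list(q));m=lt()
        print(k,'t',round(robot.current_time_s(),2),tcp()[0],'F',lf(),'Mz',m[2],'gap',round(robot.current_finger_gap(),3))
        if abs(m[2])>1.2: print('STOP');break
E
python3 - <<'E'
from nut import *
qa=ik(108.2,.062);qb=ik(108.2,.057);d=(qb-qa)/5;print((qb-qa).round(2));np.save('nut.npy',np.r_[qa,d])
run([20,60,100])
E
```

```text
[ 0.19  0.58 -0.18  0.05 -0.7  -0.45  0.58]
20 t 22.15 [ 0.36 -0.16 62.38 88.1 ] F [-1.49  1.33  9.17] Mz -0.308 gap 0.563
60 t 22.85 [ 0.21 -0.38 61.25 48.2 ] F [-1.4   1.18  9.73] Mz 0.048 gap 0.563
100 t 23.55 [ 2.000e-02 -4.900e-01  6.017e+01  8.190e+00] F [-1.42  0.04 10.42] Mz 0.011 gap 0.559
```

```bash
python3 - <<'E'
from nut import *
run([150,168,176,184,192,205,218,228])
E
```

```text
150 t 24.39 [ -0.31  -0.29  58.77 -41.79] F [-2.21  0.24 10.91] Mz 0.202 gap 0.563
168 t 24.79 [ -0.35  -0.19  58.26 -59.94] F [-2.74  1.34 10.82] Mz -0.392 gap 0.564
176 t 25.05 [ -0.4   -0.11  58.   -67.96] F [-2.38  1.66 10.95] Mz -0.444 gap 0.561
184 t 25.31 [-3.800e-01 -7.000e-02  5.780e+01 -7.596e+01] F [-2.13  1.82 11.15] Mz -0.381 gap 0.565
192 t 25.57 [-3.800e-01 -3.000e-02  5.758e+01 -8.396e+01] F [-2.76  1.74 10.46] Mz -0.382 gap 0.568
205 t 25.9 [-3.600e-01  7.000e-02  5.721e+01 -9.696e+01] F [-2.21  0.74 11.47] Mz -0.439 gap 0.563
218 t 26.23 [  -0.3     0.12   56.86 -109.96] F [-3.39  0.53 10.87] Mz -0.385 gap 0.561
228 t 26.52 [  -0.24    0.17   56.58 -119.96] F [-3.    0.86 11.59] Mz -0.384 gap 0.559
```

```bash
python3 - <<'E'
from nut import *
run([234,240,246,250])
E
```

```text
234 t 26.77 [  -0.24    0.24   56.43 -125.9 ] F [-2.78  0.96 11.09] Mz -0.295 gap 0.568
240 t 27.02 [  -0.27    0.35   56.22 -131.86] F [-2.18  2.01 10.51] Mz -0.125 gap 0.564
246 t 27.27 [  -0.2     0.42   56.08 -137.82] F [-2.57  2.04 11.97] Mz -0.077 gap 0.557
250 t 27.52 [-1.1000e-01  4.7000e-01  5.6010e+01 -1.4174e+02] F [-4.13  1.29 11.77] Mz 0.223 gap 0.562
```

```bash
python3 - <<'E'
from nut import *
run([254]);robot.pause(.25);stat()
fingers.gripper_to(0.85);stat('open')
a=tcp()[0][3]
p,o=pose(a,.115);robot.line_to(p,o,velocity=.2);stat('up')
E
```

```text
254 t 27.77 [-2.000e-02  5.600e-01  5.590e+01 -1.457e+02] F [-2.81  2.61 12.18] Mz 0.34 gap 0.562
 t 28.02 tcp [-6.0000e-02  5.8000e-01  5.5900e+01 -1.4571e+02] 0.09 F [-2.43  2.03 12.52] M [0.528 1.093 0.338] gap 0.563 J7 -100.7
open t 28.39 tcp [-9.0000e-02 -1.5000e-01  5.4670e+01 -1.4581e+02] 0.03 F [-0.67 -0.52 -0.69] M [-0.026  0.487 -0.046] gap 0.85 J7 -100.8
up t 28.84 tcp [ 3.7000e-01  3.0000e-02  1.1521e+02 -1.4581e+02] 0.07 F [-0.11 -0.23 -0.03] M [-0.017  0.556  0.012] gap 0.851 J7 -107.4
```

```bash
python3 - <<'E'
from geo import *
print(tri((351.2,315.7),(428.8,193.0)))
print(onplane('top',(428.8,193.0),.06),onplane('side',(351.2,315.7),.06))
t=cv2.imread('pics/e1_top.png');s=cv2.imread('pics/e1_side.png')
C=np.array([.6035,-.3765,0])
out=[]
for n,i,(x0,y0) in (('top',t,(385,145)),('side',s,(320,270))):
    w,h,k=70,90,6;a=cv2.resize(i[y0:y0+h,x0:x0+w],(w*k,h*k),interpolation=cv2.INTER_CUBIC)[:540]
    for z in (.06,0):
        p=(proj(n,circ(C,np.eye(3),z,.025))-[x0,y0]+.5)*k-.5
        cv2.polylines(a,[np.round(p*8).astype(int).reshape(-1,1,2)],False,(0,0,255),1,cv2.LINE_AA,3)
    out.append(a)
cv2.imwrite('pics/cap.png',np.hstack(out)[:, :800])
E
```

```text
(array([ 0.60908694, -0.37464047,  0.05704628]), np.float64(0.0013585905997949065))
[ 0.60782875 -0.37402883  0.06      ] [ 0.60938255 -0.37694478  0.06      ]
```

View pics/cap.png

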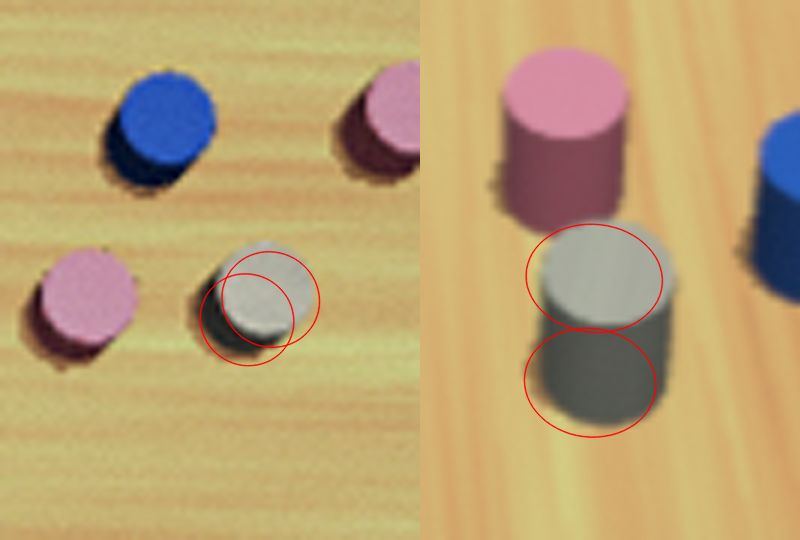

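```bash
python3 - <<'E'
from hp import *
C=np.array([.608,-.3755])
best=None
q0=np.array(robot.current_joint_positions())
for yaw in (-90,90):
    # y axis of tool: for roll 180, R=Rz(yaw)Rx(180): y=-(−sin,cos)->(sin yaw,-cos yaw)
    q=robot.inverse_kinematics([C[0],C[1],.14],[180,0,yaw]);print(yaw,None if q is None else np.round(q,1))
print(q0.round(1))
E
```

```text
-90 [   7.2   47.9   47.2   66.1  -33.7   79.  -129.7]
90 [ 13.8  44.2  32.3  65.8 -22.6  75.9  43.9]
[ -23.2    2.8   31.9  108.7  -21.    43.4 -107.4]
```

```bash
python3 - <<'E'
from hp import *
C=np.array([.608,-.3755])
p,o=pose(tcp()[0][3],.15);robot.line_to(p,o,velocity=.2)
robot.move_to([C[0],C[1],.12],[180,0,90])
print(robot.current_time_s(),robot.current_tool_pos(),robot.current_eef_rot(),np.round(robot.current_joint_positions(),1))
snap('g0')
print(robot.line_to([C[0],C[1],.045],[180,0,90],velocity=.1,f_stop=6))
print(robot.current_time_s(),robot.current_tool_pos());snap('g1')
E
python3 - <<'E'
import cv2,numpy as np
o=[]
for k in ('g0','g1'):
    s=cv2.imread(f'pics/{k}_side.png');t=cv2.imread(f'pics/{k}_top.png')
    o.append(np.vstack([cv2.resize(t[130:230,370:470],(400,300)),cv2.resize(s[260:360,290:420],(400,300),interpolation=cv2.INTER_CUBIC)]))
cv2.imwrite(f'pics/g.png',np.hstack(o))
E
```

```text
31.5083 [ 0.60851445 -0.37488953  0.12011515] [ 1.79963293e+02 -1.94034785e-02  9.00418125e+01] [ 11.1  46.2  37.4  67.4 -27.   74.7  46.7]
False
32.5083 [ 0.60846093 -0.37604936  0.04584085]
```

View pics/g.png

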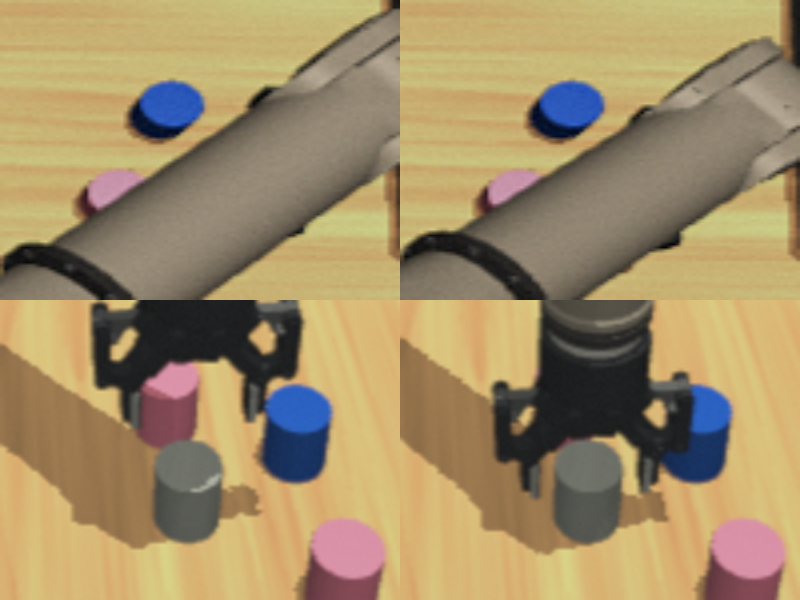

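```bash
python3 - <<'E'
from hp import *
fingers.gripper_to(0.2,force=40);print(robot.current_finger_gap(),robot.current_contact_force(),robot.current_tool_pos())
C=np.array([.608,-.3755])
robot.line_to([C[0],C[1],.15],[180,0,90],velocity=.15)
print(robot.current_time_s(),robot.current_finger_gap(),robot.current_contact_force());snap('h0')
for a in range(0,360,30):
    q=ik(a,.15); print(a,None if q is None else q.round(0))
print(np.round(robot.current_joint_positions()))
E
python3 - <<'E'
import cv2,numpy as np
s=cv2.imread('pics/h0_side.png')
cv2.imwrite('pics/h0.png',cv2.resize(s[230:370,280:440],(640,560),interpolation=cv2.INTER_CUBIC))
E
```

```text
0.5721049706433573 [-0.14162737  0.95554941  4.75864038] [ 0.6085304  -0.37604676  0.0462104 ]
33.7917 0.5823856220292193 [ 0.14725553  0.48422806 -0.75127341]
0 [-25.  -1.  33. 107. -17.  47.  35.]
30 [-23.  -1.  31. 107. -17.  47.  65.]
60 [-22.  -1.  30. 107. -17.  47.  95.]
90 [-21.  -1.  29. 107. -17.  47. 125.]
120 [-27.  -1.  35. 108. -17.  47. 155.]
150 None
180 [ -50.   -3.   57.  108.  -14.   47. -147.]
210 [ -54.   -3.   61.  108.  -14.   47. -117.]
240 [-42.  -2.  50. 108. -15.  47. -86.]
270 [-35.  -1.  43. 108. -16.  47. -56.]
300 [-29.  -1.  37. 108. -17.  47. -25.]
330 [-27.  -1.  35. 108. -17.  47.   5.]
[ 11.  45.  38.  65. -26.  78.  46.]
```

View pics/h0.png

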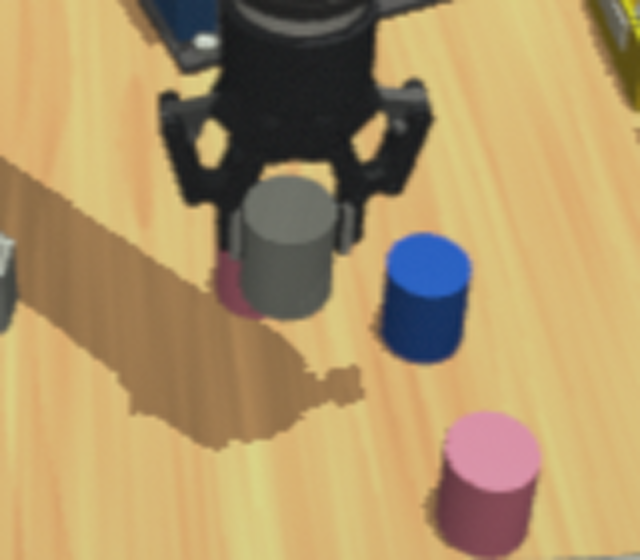

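```bash
python3 - <<'E'
from hp import *
p=np.array(robot.current_tool_pos());print(p)
for dy in (-.004,0,.004): print(dy,proj('side',p+[0,dy,.015]),proj('side',p+[0,dy,-.045]))
E
```

```text
[ 0.60726419 -0.37465795  0.14793261]
-0.004 [[351.76456028 283.28204663]] [[350.91006591 303.09642303]]
0 [[351.52680086 281.87011312]] [[350.68444219 301.66636547]]
0.004 [[351.290826   280.46877722]] [[350.46044778 300.24663496]]
```

```bash
python3 - <<'E'
from hp import *
p,o=pose(20,.165)
robot.line_to([.56,-.30,.28],[180,0,90],velocity=.25)
robot.move_to(p,o);stat('pre')
p,o=pose(20,.135);robot.line_to(p,o,velocity=.1);stat('pre2');snap('i0')
E
python3 - <<'E'
import cv2,numpy as np
s=cv2.imread('pics/i0_side.png');t=cv2.imread('pics/i0_top.png')
a=cv2.resize(t[130:210,270:340],(420,480),interpolation=cv2.INTER_CUBIC);b=cv2.resize(s[125:205,305:365],(360,480),interpolation=cv2.INTER_CUBIC)
cv2.imwrite('pics/i0.png',np.hstack([a,b]))
E
```

```text
pre t 35.76 tcp [-1.300e-01 -1.940e+00  1.648e+02  1.988e+01] 0.16 F [-0.71 -0.87  0.59] M [0.008 0.615 0.017] gap 0.576 J7 53.3
pre2 t 36.21 tcp [ -0.32  -0.99 134.49  19.94] 0.12 F [ 0.25 -0.   -0.26] M [0.028 0.569 0.06 ] gap 0.582 J7 56.4
```

View pics/i0.png

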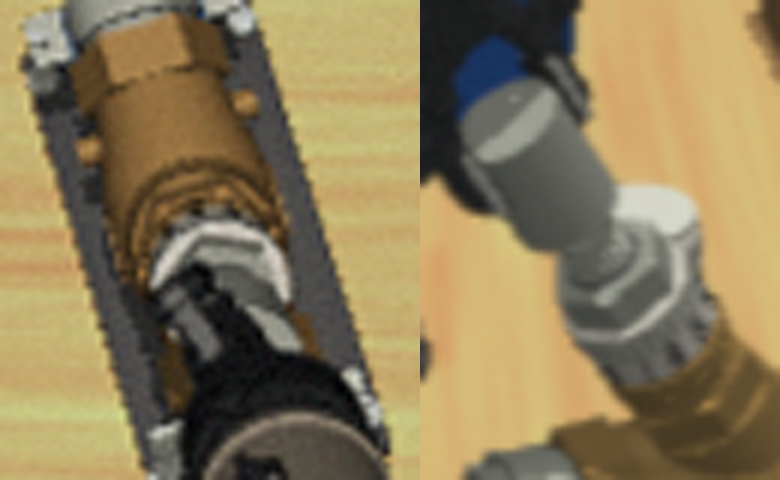

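```bash
cat > capov.py <<'E'
from hp import *
def capov(k,h_tcp,out,nut=.35,off=(0,0),grab=15):
    o=[]
    for n,(x0,y0) in (('top',(275,140)),('side',(308,130))):
        i=cv2.imread(f'pics/{k}_{n}.png');w,h,s=50,60,8
        a=cv2.resize(i[y0:y0+h,x0:x0+w],(w*s,h*s),interpolation=cv2.INTER_CUBIC)
        def pl(P,col):
            p=((proj(n,P)-[x0,y0]+0.5)*s-0.5);cv2.polylines(a,[np.round(p*8).astype(int).reshape(-1,1,2)],False,col,1,cv2.LINE_AA,3)
        pl(circ(T,R,0,.0125),(0,0,255))
        ang=np.deg2rad(30+60*np.arange(7))-nut;zt=-.0205-nut*1.59e-3
        for z in (zt,zt-.02): pl(T+np.stack([.02887*np.cos(ang),.02887*np.sin(ang),z+0*ang],1)@R.T,(255,255,0))
        pl(circ(T,R,-.0405,.032),(0,255,0))
        if h_tcp:
            C=T+R@[off[0],off[1],0]
            pl(circ(C,R,h_tcp-.076+grab*1e-3,.025),(255,0,255));pl(circ(C,R,h_tcp-.076+grab*1e-3-.06,.025),(255,0,255))
        o.append(a)
    cv2.imwrite(out,np.hstack(o))
E
python3 -c "
from capov import *
capov('i0',.1345,'pics/i0o.png',off=(-.0003,-.001))"
```

```text
(no output)
```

View pics/i0o.png

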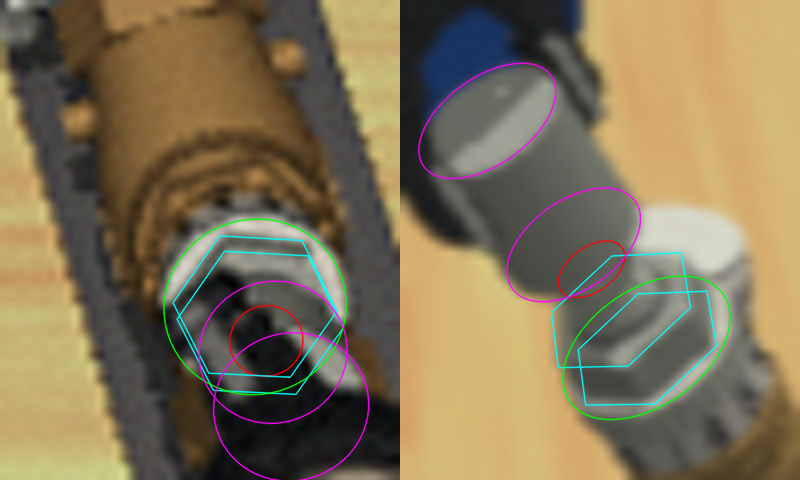

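```bash
python3 - <<'E'
from hp import *
p,o=pose(20,.112);print(robot.line_to(p,o,velocity=.06,f_stop=6));stat('d')
E
```

```text
False
d t 36.84 tcp [-3.5000e-01  8.0000e-02  1.1155e+02  2.0000e+01] 0.06 F [ 0.27 -0.61 -1.26] M [-0.016  0.648  0.023] gap 0.58 J7 59.0
```

```bash
python3 - <<'E'
from hp import *
p,o=pose(20,.094);print(robot.line_to(p,o,velocity=.04,f_stop=10));stat('d');snap('j0')
E
python3 -c "
from capov import *
capov('j0',.0985,'pics/j0o.png')"
```

```text
True
d t 37.21 tcp [  0.87  -0.67 100.89  19.96] 0.12 F [0.13 0.16 5.86] M [0.034 0.566 0.023] gap 0.575 J7 60.6
```

View pics/j0o.png

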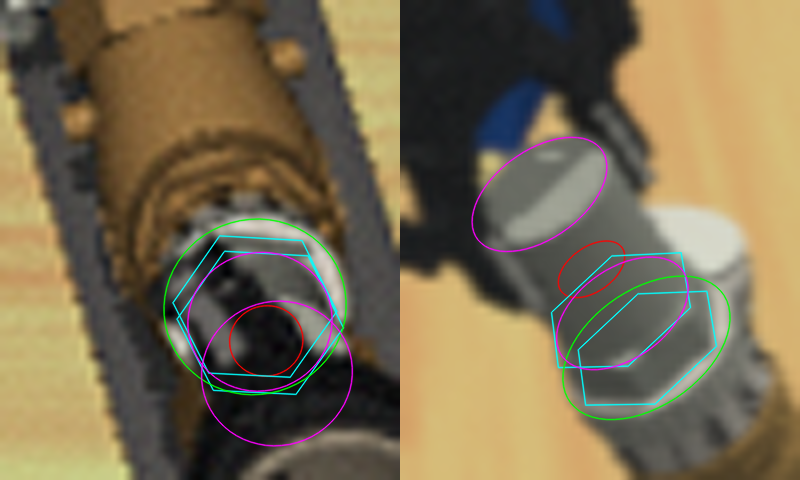

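```bash
python3 - <<'E'
from hp import *
p,o=pose(20,.099);print(robot.line_to(p,o,velocity=.04,f_stop=15));stat('press')
fingers.gripper_to(0.9);stat('open')
p,o=pose(20,.17);robot.line_to(p,o,velocity=.15);stat('up');snap('k0')
E
python3 -c "
from capov import *
capov('k0',.1002,'pics/k0o.png')"
```

```text
False
press t 37.56 tcp [  1.02  -0.84 100.78  19.96] 0.13 F [-3.42  1.43 14.87] M [ 0.332  1.354 -0.034] gap 0.58 J7 60.7
open t 37.94 tcp [-0.15  0.24 98.58 20.01] 0.03 F [0.32 0.1  0.27] M [0.029 0.492 0.023] gap 0.9 J7 60.6
up t 38.57 tcp [ -0.43   0.45 169.47  20.01] 0.06 F [-0.07  0.31 -0.9 ] M [ 0.007  0.522 -0.053] gap 0.894 J7 52.8
```

View pics/k0o.png

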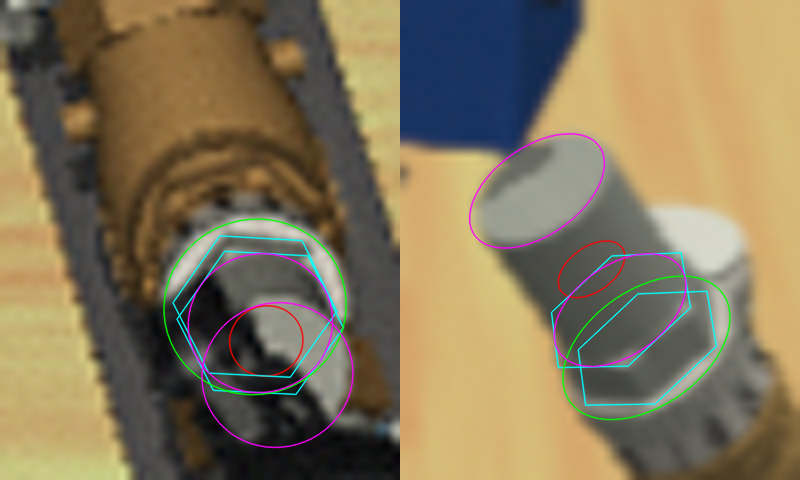

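```bash
python3 - <<'E'
from hp import *
q=np.array(robot.current_joint_positions())
robot.move_to([.35,.05,.45],[180,0,90]) if False else None
p,o=pose(20,.25);robot.line_to(p,o,velocity=.2)
q=np.array(robot.current_joint_positions());q[0]-=45;robot.move_j(list(q))
print(robot.current_time_s())
for n in('side','top'):
    fr=[vision.grab_frame(n).astype(float) for _ in range(6)]
    cv2.imwrite(f'pics/m_{n}.png',np.mean(fr,0)[:,:,::-1])
s=cv2.imread('pics/m_side.png');t=cv2.imread('pics/m_top.png');s0=cv2.imread('pics/side0.png')
c=lambda i:cv2.resize(i[150:200,320:365],(400,444),interpolation=cv2.INTER_LANCZOS4)
cv2.imwrite('pics/m1.png',np.hstack([c(s),c(s0)]))
t0=cv2.imread('pics/top0.png');c=lambda i:cv2.resize(i[155:200,288:328],(400,450),interpolation=cv2.INTER_LANCZOS4)
cv2.imwrite('pics/m2.png',np.hstack([c(t),c(t0)]))
E
```

```text
40.675[ WARN:0@21.483] global loadsave.cpp:1063 imwrite_ Unsupported depth image for selected encoder is fallbacked to CV_8U.
```

View pics/m1.png

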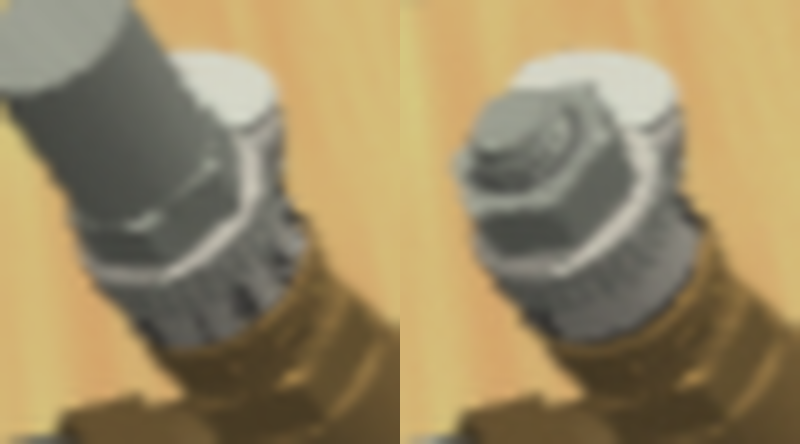

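View pics/m2.png

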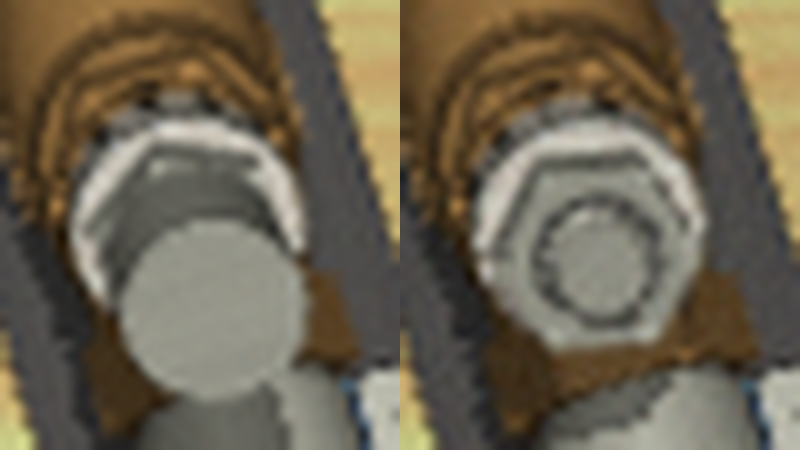

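View pics/m_side.png

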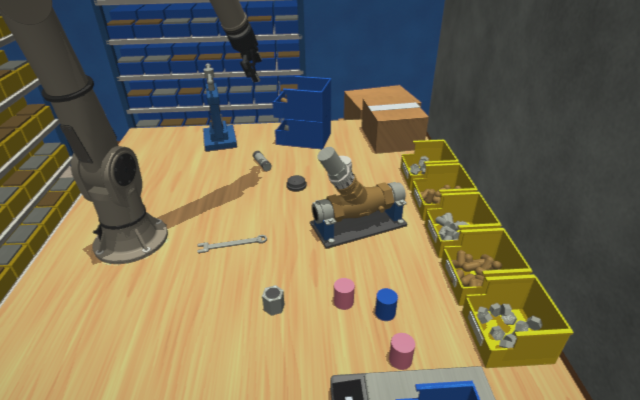

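```bash
python3 - <<'E'
from hp import *
o=[]
for n,(x0,y0,w,h) in (('side',(325,165,40,30)),('top',(285,158,40,30))):
    i=cv2.imread(f'pics/m_{n}.png');s=10
    raw=cv2.resize(i[y0:y0+h,x0:x0+w],(w*s,h*s),interpolation=cv2.INTER_CUBIC);a=raw.copy()
    for ang in range(-180,180,30):
        nrm=R@[np.cos(np.deg2rad(ang)),np.sin(np.deg2rad(ang)),0]
        P=T+R@[.032*np.cos(np.deg2rad(ang)),.032*np.sin(np.deg2rad(ang)),-.076+.0115]
        cam=-CAL[n]['E'][:3,:3].T@CAL[n]['E'][:3,3]
        if nrm@(cam-P)>0:
            uv=((proj(n,P)[0]-[x0,y0]+.5)*s).astype(int);cv2.circle(a,tuple(map(int,uv)),3,(0,0,255),-1);cv2.putText(a,str(ang),(int(uv[0])+4,int(uv[1])+12),0,.35,(0,0,255),1)
    o.append(np.vstack([raw,a]))
cv2.imwrite('pics/m3.png',np.hstack(o))
E
```

```text
(no output)
```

View pics/m3.png

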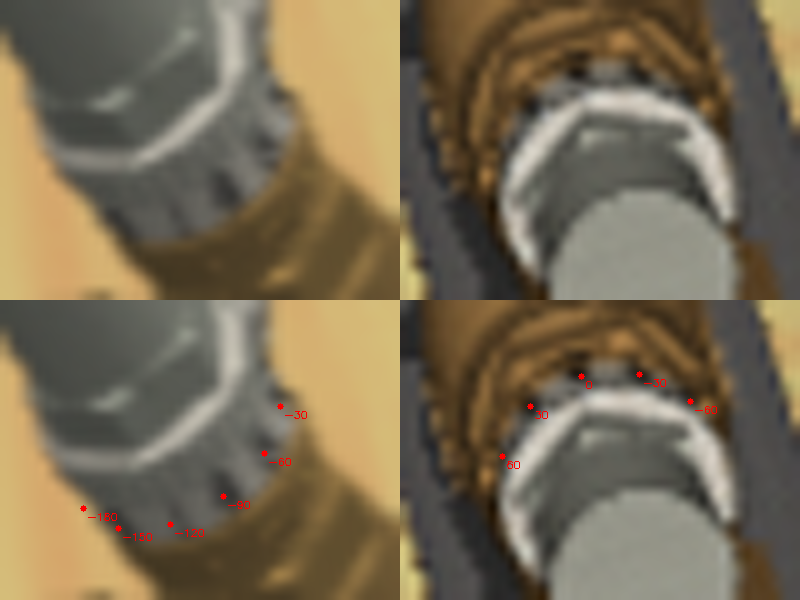

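```bash
python3 - <<'E'
from station import robot, workorder
print(robot.current_time_s());workorder.close_job()
E
```

```text
41.275
the job is handed in; nothing more can be done
```

I completed all three steps and handed the job in at 41.3 s of the 67 s allowed; `close_job` gave no verdict.

- **Adjusting nut:** I turned it to the stop at 8 and came back three detents to 5. In the last side picture the marks lie on the 30° grid for 5. The thin mark, which I take as the 1, is at −120° and a dark one, taken as the 0, is at −150°. The digits themselves are too small to read.
- **Lock nut:** I ran it down about 254° in one grasp. Torque began to climb where the nut should touch (joint value 0). I stopped at about 0.45 rad past touching by jaw angle and expect it to have sprung back to 0.3–0.4. I could not read the joint itself.
- **Torque readings:** On both nuts they were erratic and sometimes had the opposite sign to what I expected. I relied on where the torque changed and on the jaw angle, not on absolute values.
- **Cap:** The grey cap went over the thread and met the nut within about 1 mm of the expected depth. I then pressed it lightly, about 15 N, and released it. The pictures after release show it straight and down on the nut.
- **Loose parts:** The coupling, end cap, tin, and the pink and blue look-alikes look unmoved in the last pictures, judged by eye.

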